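Gather the loose hardware in a corner of the tray

ROBOT

A 6-joint arm with a two-finger parallel gripper is mounted at the origin on the work surface. World frame = base frame: x ahead of the robot, y to its left, z up, the work surface at z = 0. Lengths are in m, angles in rad, forces in N, time in s.
With the tool pointing down it reaches from about 0.25 to 0.85 m from the base axis. Payload 12.5 kg.
Tool frame: the origin (TCP) lies on the centre line of the jaws, within the pads' length; the fingertips stand r.nose_length ahead of it and the grasp point (between the pads) lies 6 mm ahead of it (r.nose_length is the distance from the TCP to the fingertips, in m); z points along the fingers, y is the direction in which the jaws open and shut (so a half turn about z gives the same grasp; the last joint's range is limited). The gripper opens to 93 mm and grips with 3 to 60 N. Pads are 15 mm wide; open, the fingers measure 128 mm over their backs; the gripper's body (75 mm by 188 mm) begins 65 mm behind the grasp point.
Start: joints at [1.162, 0.351, 1.652, -0, 1.139, -0.085], TCP at [0.175, 0.521, 0.244] pointing down, gripper open.
Joint ranges: [-2.75, 2.75], [-0.79, 2.1], [0.01, 2.65], [-1.57, 4.71], [0.07, 3.14], [-2.87, 2.87]. Speed limits (rad/s): [2.22, 2.22, 2.79, 3.14, 3.14, 3.14].

INTERFACE

Orientations are given as a unit quaternion [x, y, z, w].
In Python, from workcell import status, cams, r gives the robot as it stands.
- The arm moves only by the shell command python3 -m crank 'ROWS' [FORCE]. ROWS is JSON, a list of rows, each a list of 3 entries, a list of its own where there are three numbers: the shift along the tool's x, y, z in cm, then the turn about the tool's z in units of 5 degrees (1.0 is 5 degrees), then the closure, from 0 (fully open) to 1 (shut). A call has 1 to 20 rows; each row shifts and turns the commanded pose from where the row before left it, along the tool's axes as they then stand; what a row does not reach is not made up. A row lasts 1/10 s, in which the tool goes at most 50 mm and 8.59 degrees, less where a joint would pass 70% of its speed; a pose out of reach is approached as far as the arm can. A call with a gripper value outside its range is refused whole. The fingers move at their own pace and stop on an object; FORCE is the grip in N (left out, the last holds). Time passes only in rows, so rows that do not move let the fingers close. It gives the time, the measured TCP pose, the force and the opening at its end, in the units of the state.
- status.observe(): the state, without advancing time (a new reading comes with each control period).
- cams.grab_frame(name): name is "scene" or "top" or "wrist"; returns the picture (420x560x3 uint8, red, green, blue); there is no depth.
- cams.calibration(name): a dict with "vfov" (degrees; the focal length in pixels is half the picture's height over the tangent of half this angle, whatever the lens; pixels are square), "cx", "cy" (the principal point, pixels), "k1" (the pictures are not rectified: a ray, as slopes to the right and down, at radius r is drawn at 1 + k1 r^2 times it, then the intrinsics apply), "rvec" (rotation vector, rad) and "tvec" (3), from world to camera coordinates, as OpenCV has them; the wrist camera has in their place "tool_from_camera" (4x4, takes a point from camera to tool coordinates, whose origin is the TCP and whose axes are the flange's). Camera axes: x right, y down, z forward; pixel columns grow to the right and rows downward; lengths in m; the calibration is good to about 2 mm. A picture is of the moment at which its call begins: read the wrist's pose just before it. calibration takes no time and is no camera call.
- r.hand_in(): hands the job in, once; it reports no verdict.
The state is a dict: "clock": time; "qpos": joint angles; "qvel": joint speeds; "joint_torque": joint torques, N m; "tool_pos": TCP position; "tool_rot": TCP orientation; "contact_force": force on the tool from outside, world axes, zero at the start; "moment": the same for the moment, N m; "gripper_width": opening from 0.0 (shut) to 1.0 (fully open).
Only numpy, scipy, OpenCV 4.12 (cv2) and the standard library are available. Lean on these libraries where they do the work, as an engineer would, in place of code of your own. Each camera call takes 0.05 s, during which the arm holds its last target. There are 200 camera calls.

TASK

On the electronics bench, pull the nut driver out of the tube in the middle of the parts tray and stand it in the round tool cup, tip down. Then take the tray by its tube, lift it clear of the bench and tilt it about 30 degrees so that the two nuts and two standoffs slide together into the corner with the lip, spilling none. Finish while holding the tray still in the air, tilted like that, with the parts in the corner; do not put it down, and leave the solder spool, the bottle and the circuit board where they are.

Things in the scene. Friction and masses are not known exactly. Their poses are not given: they have to be found in the camera images.
- tray: the loose dark grey open parts tray, 170 (x) by 130 (y) by 32 mm high, walls and floor 4 mm, about 0.32 kg empty, slippery inside (parts slide from some 15 to 25 degrees of tilt). Origin at the centre of its underside, z up, standing 3 mm up on the bench mat. A thin 34 mm square lip juts out at rim height from one corner only: (-x, +y). A square upright tube stands in the middle.
- tray_post (a point): a point on the axis of the tray's tube, 62 mm above the tray's underside, with the tray's axes. The tube is 24 mm square outside (sides along the tray's x and y), with a 14 mm square hole, its rim 80 mm above the tray's underside, hole floor 4 mm above it. Good place to grip the tray: the fingers stay above the 32 mm walls and the weight hangs below.
- tray_corner (a point): the inner floor corner of the tray at the lip, at the top of the floor: (-81, +61, 4) mm in the tray's frame; axes as the tray
- driver_handle (a point): centre of the nut driver's black handle, 18 mm square by 85 mm long, with the driver's axes (z up along the tool, handle sides along its x and y). The driver, 185 mm long and 90 g, stands loosely tip down in the tray's tube, leaning up to 4 degrees, its handle sides roughly along those of the tray; the handle spans 100 to 185 mm above the tip.
- driver_tip (a point): the tip of the nut driver's round steel shaft (10 mm thick, 100 mm long), 142.5 mm below the handle's centre; the driver's axes
- driver: the nut driver; origin at its tip
- cup_floor (a point): centre of the inner floor of the plain round aluminium tool cup (fixed to the bench, it cannot tip), inside diameter 52 mm, outside 60 mm; its rim is 79 mm above this point. The cup stands on one side of the tray and the solder spool on the other; which is which varies.
- nut_a_mid (a point): centre of a loose steel hex nut, 17 mm across flats, 8 mm thick, 12 g, lying in the tray
- nut_b_mid (a point): centre of the other, equal nut
- standoff_a_mid (a point): centre of a loose brass hex standoff, 10 mm across flats, 18 mm long, 13 g, lying in the tray
- standoff_b_mid (a point): centre of the other, equal standoff
- spool: bystander: red solder spool, 60 mm across, 38 mm high, loose; origin at the centre of its underside
- flux: bystander: small black bottle, 32 mm across, 85 mm high, loose; origin at the centre of its underside
- board: bystander: green circuit board lying flat, 75 by 110 mm, loose; origin at the centre of its underside
Not all that is in view belongs to the job. Leave any blue look-alike of the driver alone.

How it is judged:
On the way, in this order (a step that is already met when the one before it is completed fails the run):
1. the nut driver stands tip down in the tool cup, let go (horizontal distance between driver_tip and cup_floor below 0.028 m and height (world z) of driver_tip below 0.035 m and contact force between the fingers and driver below 0.1 N), for 0.3 s.
2. the tray is held off the bench and tilted, all four parts in the lip corner (angle between tray_post's own z axis and vertical between 0.35 and 0.8 rad and height (world z) of tray_corner above 0.02 m and contact force between the fingers and tray above 1 N and distance between each of nut_a_mid, nut_b_mid, standoff_a_mid, standoff_b_mid and tray_corner below 0.07 m), for 0.2 s.
At the end, for the whole second after the job is handed in: Driver tip in the cup (28 mm of its axis, under 35 mm high), let go; tray held by the gripper (over 1 N), still, tilted 20 to 46 degrees, its lip corner over 20 mm above the bench; nuts and standoffs all centred within 70 mm of that corner (all of step 1 and all of step 2 and linear speed of tray below 0.03 m/s and angular speed of tray below 0.3 rad/s); the arm keeps its last pose, push and grip.
It fails at once if a bystander (spool, bottle or board) is moved more than 30 mm (distance of any of spool, flux, board from where it was at the start of the episode above 0.03 m).
It fails at once if a nut or standoff leaves the tray (distance between any of nut_a_mid, nut_b_mid, standoff_a_mid, standoff_b_mid and tray above 0.13 m).
It also fails if it takes over 51 s, if anything falls off the work surface, if the arm or the gripper's body presses on something with over 40 N, if the wrist force passes 120 N, or if a joint passes its speed limit or range.

## Working session

There is one attempt and no reset: what is moved stays moved. The work goes in short steps, Python scripts to look and compute and a shell command to move; the robot and the scene stay as the last step left them, time stands still between calls to the robot, and variables do not carry over. Pictures are saved under pics/ and viewed, about 8 in all and at most 12, crops included, and the job is handed in when it is done.

```bash
mkdir -p pics; ls
cat > h.py <<'E'
import numpy as np, cv2
from workcell import status, cams, r
from scipy.spatial.transform import Rotation as R
def save(n,f): 
    im=cams.grab_frame(n); cv2.imwrite('pics/'+f,im[:,:,::-1]); return im
E
python3 - <<'E'
from h import *
s=status.observe(); print({k:np.round(v,3) for k,v in s.items()}, r.nose_length)
a=save('scene','s0.png');b=save('top','t0.png')
for n in('scene','top','wrist'): print(cams.calibration(n))
E
```

```text
pics
{'clock': np.float64(0.0), 'qpos': array([ 1.162,  0.351,  1.652, -0.   ,  1.139, -0.085]), 'qvel': array([ 0.   ,  0.   ,  0.003,  0.002,  0.001, -0.   ]), 'joint_torque': array([-1.0000e-03, -4.9732e+01, -2.8525e+01,  7.0000e-02,  2.6000e-02,
       -0.0000e+00]), 'tool_pos': array([0.175, 0.521, 0.243]), 'tool_rot': array([ 0.161,  0.987, -0.001, -0.   ]), 'contact_force': array([-0.515, -0.48 , -0.006]), 'moment': array([ 0.023,  0.038, -0.041]), 'gripper_width': np.float64(1.005)} 0.025
{'vfov': 52.142679562391585, 'cx': 285.07046585652046, 'cy': 211.71253259907525, 'k1': -0.059951283568845215, 'rvec': array([ 1.05898026,  2.28151255, -1.10360069]), 'tvec': array([ 0.38009483, -0.18879047,  1.22041207])}
{'vfov': 55.16752746746661, 'cx': 275.30342145528897, 'cy': 211.61272494892333, 'k1': -0.10504023350528419, 'rvec': array([ 2.19212133, -2.15759549,  0.16440937]), 'tvec': array([-0.01776005,  0.62319252,  0.95297047])}
{'vfov': 62.834164791999186, 'cx': 285.6511838631113, 'cy': 204.98903629960532, 'k1': 0.014705799365461465, 'tool_from_camera': array([[-1.26386232e-03, -9.67891632e-01, -2.51364658e-01,
         6.98050235e-02],
       [ 9.99999059e-01, -1.35747309e-03,  1.99016486e-04,
         7.62893619e-04],
       [-5.33847150e-04, -2.51364169e-01,  9.67892437e-01,
        -1.40536961e-01],
       [ 0.00000000e+00,  0.00000000e+00,  0.00000000e+00,
         1.00000000e+00]])}
```

View pics/s0.png

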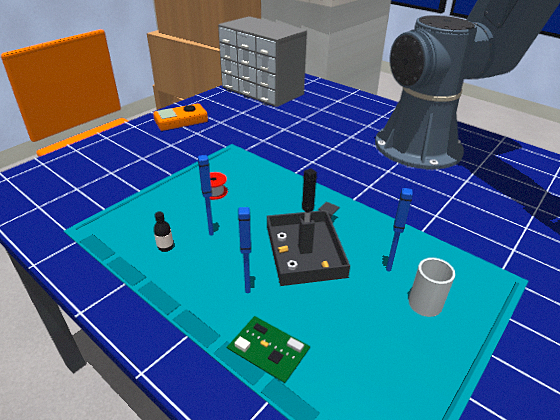

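View pics/t0.png

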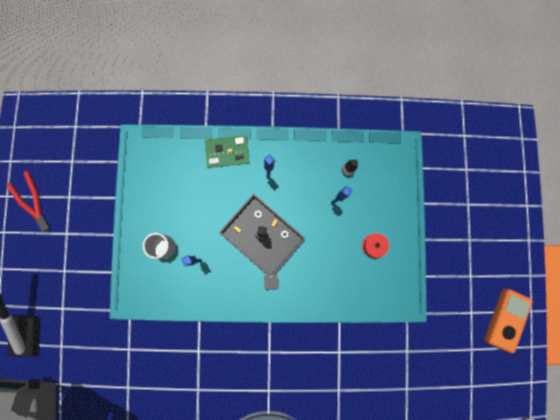

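Scene: tray with the black driver is centred in both views (handle top at scene (310,172)), the cup is at scene (434,285) / top (158,247), the lip at top (271,283), and three blue look-alikes stand around it. Next, enlarged crops.

Run:
```python
import cv2,numpy as np
s=cv2.imread('pics/s0.png');t=cv2.imread('pics/t0.png')
def crop(im,x,y,w,h,k):
    c=cv2.resize(im[y:y+h,x:x+w],None,fx=k,fy=k,interpolation=cv2.INTER_CUBIC)
    for i in range(0,w,10):
        cv2.line(c,(i*k,0),(i*k,4 if i%50 else 12),(0,255,255),1)
        if i%20==0: cv2.putText(c,str(x+i),(i*k,22),0,.35,(0,255,255),1)
    for i in range(0,h,10):
        cv2.line(c,(0,i*k),(4,i*k),(0,255,255),1)
        if i%20==0: cv2.putText(c,str(y+i),(8,i*k+4),0,.35,(0,255,255),1)
    return c
cv2.imwrite('pics/c1.png',crop(t,135,185,180,110,4))
cv2.imwrite('pics/c2.png',crop(s,260,160,200,160,4)[:600])
```

```text
(no output)
```

View pics/c1.png

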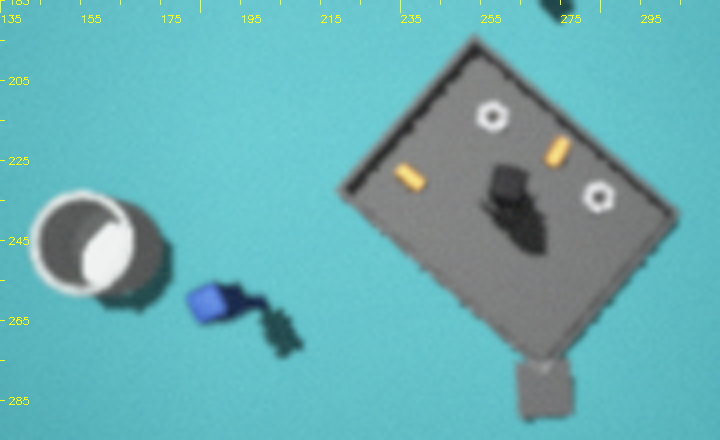

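View pics/c2.png

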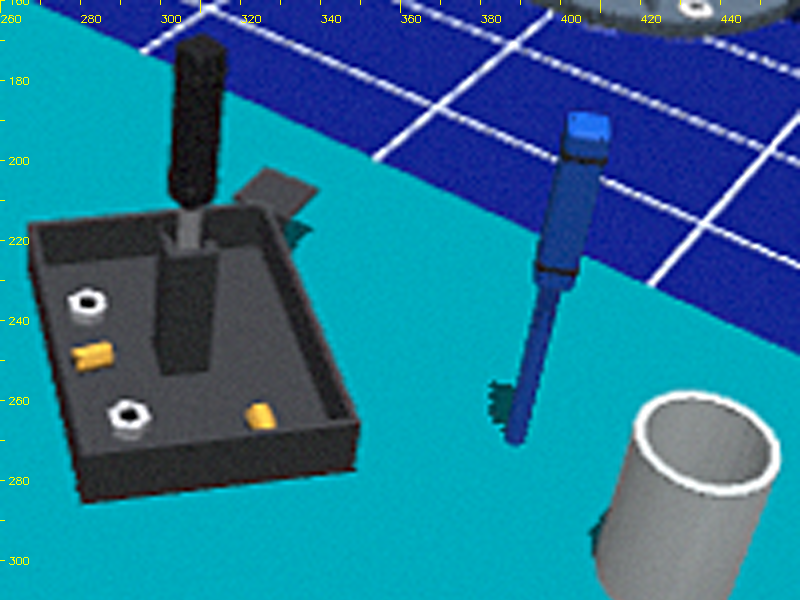

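The crops show tray rim corners at top (253.3,195), (220.5,232.5), (304.5,238.5) and, at the lip, (270.8,276). In the scene view they are (279.5,274.5), (349.5,266), (267,216) and (326,212). The cup rim centre is at top (155.5,245.8) / scene (436.7,270.5), and the handle top at scene (310,171).

```bash
cat >> h.py <<'E'
def cal(n,state=None):
    c=cams.calibration(n); f=210/np.tan(np.radians(c['vfov']/2))
    K=np.array([[f,0,c['cx']],[0,f,c['cy']],[0,0,1]]); D=np.array([c['k1'],0,0,0,0.])
    if 'rvec' in c: Rm=cv2.Rodrigues(np.array(c['rvec']))[0]; t=np.array(c['tvec'])
    else:
        T=np.eye(4); T[:3,:3]=R.from_quat(state['tool_rot']).as_matrix(); T[:3,3]=state['tool_pos']
        M=np.linalg.inv(T@c['tool_from_camera']); Rm,t=M[:3,:3],M[:3,3]
    return K,D,Rm,t
def ray(C,px):
    K,D,Rm,t=C; u=cv2.undistortPoints(np.array([[px]],float),K,D)[0,0]
    d=Rm.T@np.array([u[0],u[1],1]); return -Rm.T@t, d/np.linalg.norm(d)
def tri(rays):
    A=sum(np.eye(3)-np.outer(d,d) for o,d in rays); b=sum((np.eye(3)-np.outer(d,d))@o for o,d in rays)
    p=np.linalg.solve(A,b); return p, max(np.linalg.norm((np.eye(3)-np.outer(d,d))@(p-o)) for o,d in rays)
def atz(C,px,z):
    o,d=ray(C,px); return o+d*(z-o[2])/d[2]
def proj(C,P): 
    K,D,Rm,t=C; return cv2.projectPoints(np.array(P,float).reshape(-1,3),cv2.Rodrigues(Rm)[0],t,K,D)[0][:,0]
E
python3 - <<'E'
from h import *
T=cal('top');S=cal('scene'); np.set_printoptions(precision=4,suppress=True)
P={'far':((253.3,195),(279.5,274.5)),'left':((220.5,232.5),(349.5,266)),'right':((304.5,238.5),(267,216)),'lip':((270.8,276),(326,212)),'cup':((155.5,245.8),(436.7,270.5)),
'handletop':((262,231),(310,171))}
for k,(a,b) in P.items(): print(k,*tri([ray(T,a),ray(S,b)]), atz(T,a,.035)[:2],atz(S,b,.035)[:2])
print(-T[2].T@T[3])
for n,b in dict(spool=(376,246),flux=(350,165),b1=(268,170),b2=(345,193),b3=(190,260)).items(): print(n,atz(T,b,.03))
print('htop at .192',atz(S,(310,171),.19),'hbot',atz(S,(308,211),.107))
E
```

```text
far [0.6659 0.0459 0.0306] 0.0017633222531884128 [0.6642 0.0472] [0.6701 0.047 ]
left [0.569  0.1275 0.0325] 0.0018704869092128168 [0.5698 0.1256] [0.5703 0.1302]
right [ 0.5586 -0.0809  0.0345] 0.0002382899260299629 [ 0.5584 -0.0807] [ 0.5592 -0.0807]
lip [0.4653 0.0018 0.033 ] 0.0012642516014081601 [0.466  0.0008] [0.4668 0.0043]
cup [0.5326 0.2705 0.087 ] 0.000255349971629216 [0.5342 0.284 ] [0.4756 0.2588]
handletop [0.5641 0.0239 0.1919] 1.0671778872973167e-05 [0.5752 0.024 ] [ 0.3599 -0.1185]
[0.5057 0.0229 1.0201]
spool [ 0.5423 -0.2607  0.03  ]
flux [ 0.7472 -0.1967  0.03  ]
b1 [0.7293 0.0117 0.03  ]
b2 [ 0.6746 -0.1831  0.03  ]
b3 [0.5014 0.1989 0.03  ]
htop at .192 [0.5617 0.0222 0.19  ] hbot [0.5662 0.0269 0.107 ]
```

Tray centre is about (0.565, 0.024), yaw about 50°. The handle is near vertical at (0.564, 0.024) with its top at 0.192, and the cup is at (0.533, 0.270). I'll move above the driver now.

```bash
python3 -m crank '[[[-4.05,-2.66,-0.4],0,0],[[-4.05,-2.66,-0.4],0,0],[[-4.05,-2.66,-0.4],0,0],[[-4.05,-2.66,-0.4],0,0],[[-4.05,-2.66,-0.4],0,0],[[-4.05,-2.66,-0.4],0,0],[[-4.05,-2.66,-0.4],0,0],[[-4.05,-2.66,-0.4],0,0],[[-4.05,-2.66,-0.4],0,0],[[-4.05,-2.66,-0.4],0,0],[[-4.05,-2.66,-0.4],0,0],[[-4.05,-2.66,-0.4],0,0],[[-4.05,-2.66,-0.4],0,0]]' 20
python3 -m crank '[[[0,0,0],1.7,0],[[0,0,0],1.7,0],[[0,0,0],1.7,0],[[0,0,0],1.7,0],[[0,0,0],1.7,0],[[0,0,0],1.7,0],[[0,0,0],1.7,0],[[0,0,0],1.7,0],[[0,0,0],1.7,0],[[0,0,0],1.7,0],[[0,0,0],1.7,0],[[0,0,0],1.7,0],[[0,0,0],1.7,0],[[0,0,0],0.2,0],[[0,0,0],0,0]]'
python3 - <<'E'
from h import *
s=status.observe(); print(np.round(s['qpos'],3),s['tool_pos'],s['tool_rot'],s['contact_force'])
print(R.from_quat(s['tool_rot']).as_matrix().round(3))
save('wrist','w1.png')
E
```

```text
clock: 1.4
tool_pos: [0.5649, 0.0242, 0.2956]
tool_rot: [0.161, 0.987, 0.0, -0.0]
contact_force: [1.4, 1.0, 0.0]
gripper_width: 1.003
clock: 2.9
tool_pos: [0.564, 0.026, 0.2954]
tool_rot: [0.906, 0.424, -0.0, -0.0]
contact_force: [-0.2, 0.6, 0.4]
gripper_width: 1.0
[-0.036  0.33   1.549 -0.     1.263  0.659] [0.56398702 0.02604205 0.29539235] [ 9.05791482e-01  4.23723643e-01 -2.36018978e-04 -9.86282350e-05] [-0.21374332  0.56003799  0.37574252]
[[ 0.641  0.768 -0.001]
 [ 0.768 -0.641 -0.   ]
 [-0.    -0.    -1.   ]]
```

View pics/w1.png

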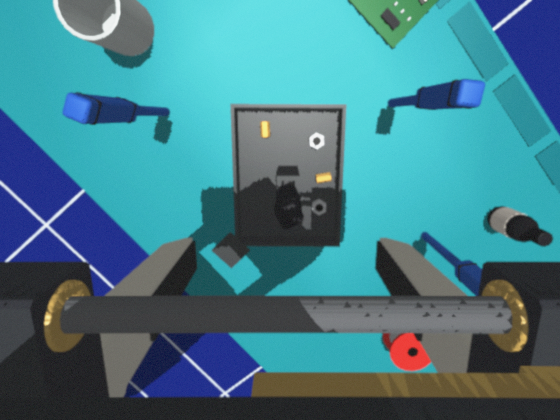

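The wrist view has the tray edges aligned with the image, the lip at bottom left (232,250), the handle at about (289,208) between the fingers, and the blue look-alikes clear of them. Descending to grip.

```bash
python3 -m crank '[[[0,0,3],0,0],[[0,0,3],0,0],[[0,0,3],0,0],[[0,0,2.7],0,0],[[0,0,0],0,0],[[0,0,0],0,1],[[0,0,0],0,1],[[0,0,0],0,1],[[0,0,0],0,1],[[0,0,0],0,1],[[0,0,0],0,1],[[0,0,0],0,1],[[0,0,0],0,1],[[0,0,0],0,1],[[0,0,0],0,1]]' 25
python3 -m crank '[[[0,0,-1.5],0,1],[[0,0,-1.5],0,1],[[0,0,-2],0,1],[[0,0,-2],0,1],[[0,0,-2],0,1],[[0,0,-2],0,1],[[0,0,0],0,1],[[0,0,0],0,1]]'
python3 - <<'E'
from h import *
s=status.observe(); print(np.round(s['qpos'],3),s['tool_pos'],s['gripper_width'])
M=R.from_quat(s['tool_rot']).as_matrix()
print('delta tool cm to cup',100*M.T@(np.array([.5326,.2705,s['tool_pos'][2]])-s['tool_pos']))
a=save('scene','s1.png')[100:330,230:480]; 
cv2.imwrite('pics/s1c.png',cv2.resize(a[:,:,::-1],None,fx=2.5,fy=2.5))
E
```

```text
clock: 4.45
tool_pos: [0.5641, 0.0261, 0.1786]
tool_rot: [0.907, 0.422, -0.0, -0.0]
contact_force: [0.2, -0.3, 0.3]
gripper_width: 0.244
clock: 5.25
tool_pos: [0.5639, 0.0261, 0.288]
tool_rot: [0.906, 0.422, -0.0, -0.0]
contact_force: [-0.0, -0.3, -1.0]
gripper_width: 0.245
[-0.036  0.336  1.559 -0.     1.246  0.663] [0.56389241 0.02605876 0.28797208] 0.24549429492255453
delta tool cm to cup [ 1.66975480e+01 -1.81245482e+01  6.47467186e-04]
```

View pics/s1c.png

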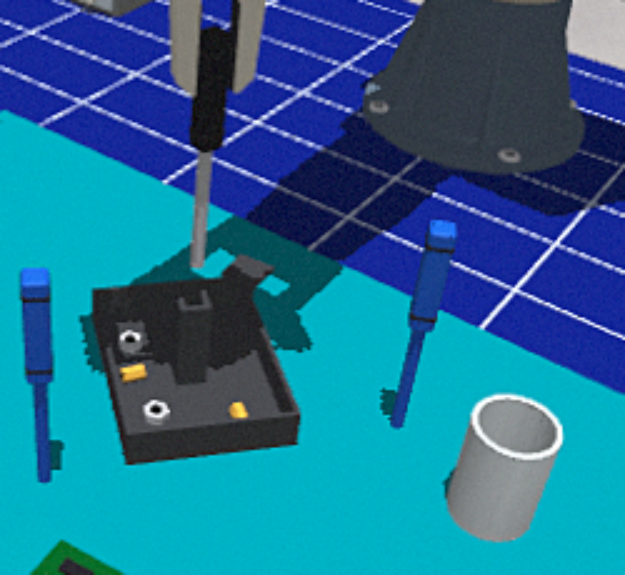

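The driver is out of the tube and held, with its tip at about scene (308.8,206). I'll check the tip's offset before going to the cup.

```bash
python3 - <<'E'
from h import *
S=cal('scene'); print(atz(S,(308.8,206),.117), proj(S,[(.564,.026,.117),(.564,.026,.302)]), atz(S,(230+215/2.5,100+35/2.5),.30))
# joints/blue clearance
T=cal('top'); print('blue3 top',*tri([ray(T,(186.8,260.8)),ray(S,(407,190))]))
E
python3 -m crank '[[[3.34,-3.62,0],0,1],[[3.34,-3.62,0],0,1],[[3.34,-3.62,0],0,1],[[3.34,-3.62,0],0,1],[[3.34,-3.62,0],0,1],[[0,0,0],0,1],[[0,0,0],0,1]]'
python3 - <<'E'
from h import *
s=status.observe(); print(s['tool_pos'],s['qpos'])
a=save('scene','s2.png')[100:330,310:560]
b=save('top','t2.png')[190:305,110:235]
cv2.imwrite('pics/s2c.png',np.hstack([cv2.resize(a,(400,368)),cv2.resize(b,(400,368),interpolation=cv2.INTER_CUBIC)])[:,:,::-1])
E
```

```text
[0.56391579 0.02630488 0.117     ] [[308.63989893 205.95480848]
 [315.04526114 112.30953846]] [0.56443056 0.02834214 0.3       ]
blue3 top [0.50025518 0.17728404 0.18928161] 0.00018235373598294856
clock: 6.0
tool_pos: [0.5324, 0.2709, 0.2871]
tool_rot: [0.906, 0.423, -0.001, 0.0]
contact_force: [0.1, -0.3, -1.8]
gripper_width: 0.244
[0.53236933 0.27088259 0.28710589] [ 3.92869852e-01  3.99918386e-01  1.46995587e+00 -2.80454378e-04
  1.27403549e+00  1.09004872e+00]
```

View pics/s2c.png

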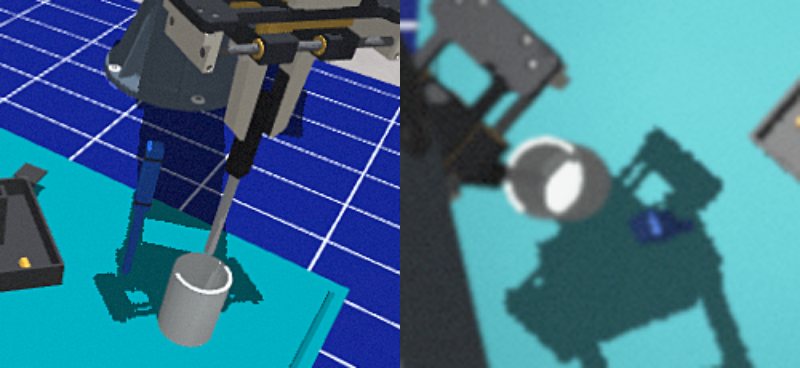

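Driver tip hangs over the cup at scene ~(439,258), consistent with the expected position. Lowering and releasing.

```bash
python3 -m crank '[[[0,0,2],0,1],[[0,0,2],0,1],[[0,0,2],0,1],[[0,0,2],0,1],[[0,0,1.5],0,1],[[0,0,1],0,1],[[0,0,0],0,1],[[0,0,0],0,1]]'
python3 -m crank '[[[0,0,0],0,0],[[0,0,0],0,0],[[0,0,0],0,0],[[0,0,0],0,0],[[0,0,0],0,0],[[0,0,-2],0,0],[[0,0,-3],0,0],[[0,0,-3],0,0],[[0,0,-3],0,0],[[0,0,-3],0,0]]'
python3 - <<'E'
from h import *
s=status.observe(); print(s['tool_pos'],s['qpos'])
a=save('scene','s3.png')[100:330,310:560]
b=save('top','t3.png')[190:305,110:235]
cv2.imwrite('pics/s3c.png',np.hstack([cv2.resize(a,(400,368)),cv2.resize(b,(400,368),interpolation=cv2.INTER_CUBIC)])[:,:,::-1])
E
```

```text
clock: 6.9
tool_pos: [0.5334, 0.2699, 0.1842]
tool_rot: [0.907, 0.422, 0.0, 0.0]
contact_force: [-0.9, 0.7, -0.6]
gripper_width: 0.246
clock: 7.9
tool_pos: [0.5328, 0.2703, 0.325]
tool_rot: [0.906, 0.422, 0.0, 0.0]
contact_force: [0.7, -0.1, -0.4]
gripper_width: 0.991
[0.53284188 0.27033784 0.3249764 ] [ 3.91612671e-01  3.72244479e-01  1.41815295e+00 -1.20822819e-05
  1.35107247e+00  1.09059233e+00]
```

View pics/s3c.png

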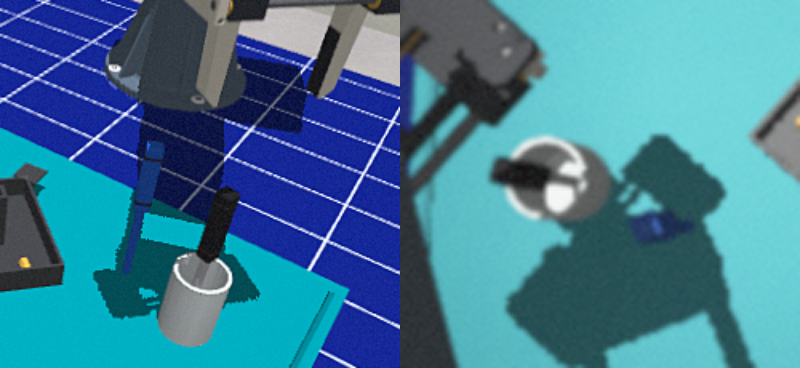

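The driver stands in the cup, leaning on the rim at scene crop ~(215,225), and has been let go. Rows only turn about the tool's z. Before touching the tray I'll check, in free air, what the arm does with the tool's orientation at the edge of its reach.

```bash
python3 -m crank '[[[4.4,1.9,0],0,0],[[4.4,1.9,0],0,0],[[4.4,1.9,0],0,0],[[4.4,1.9,0],0,0],[[4.4,1.9,0],0,0],[[4.4,1.9,0],0,0],[[4.4,1.9,0],0,0],[[4.4,1.9,0],0,0],[[4.4,1.9,0],0,0],[[4.4,1.9,0],0,0]]'
python3 -c "
from h import *
s=status.observe();print(s['qpos'].round(3),R.from_quat(s['tool_rot']).as_matrix().round(3))"
```

```text
clock: 9.0
tool_pos: [0.8067, 0.4064, 0.288]
tool_rot: [0.906, 0.422, 0.04, -0.001]
contact_force: [-0.2, -0.7, 0.8]
gripper_width: 0.997
[0.414 1.211 0.016 0.005 1.835 1.114] [[ 0.641  0.764  0.071]
 [ 0.764 -0.644  0.036]
 [ 0.073  0.031 -0.997]]
```

At the edge of reach the tool tilts outward (4.6°), so the IK trades off orientation. I'll see whether the tilt accumulates.

```bash
python3 -m crank '[[[4.4,1.9,0],0,0],[[4.4,1.9,0],0,0],[[4.4,1.9,0],0,0],[[4.4,1.9,0],0,0]]'
cat > st.py <<'E'
from h import *
s=status.observe();z=R.from_quat(s['tool_rot']).as_matrix()[:,2]
print(s['qpos'].round(3),'tilt',np.degrees(np.arccos(-z[2])).round(1),'dir',np.degrees(np.arctan2(z[1],z[0])).round(),s['tool_pos'].round(3),s['clock'])
E
python3 st.py
python3 -m crank '[[[0,0,-4],0,0],[[0,0,-4],0,0],[[0,0,-4],0,0],[[0,0,-4],0,0]]'; python3 st.py
```

```text
clock: 9.4
tool_pos: [0.8395, 0.4224, 0.2691]
tool_rot: [0.902, 0.42, 0.099, -0.003]
contact_force: [0.8, -0.1, 0.5]
gripper_width: 1.001
[0.414 1.238 0.014 0.01  1.692 1.115] tilt 11.3 dir 27.0 [0.84  0.422 0.269] 9.4
clock: 9.8
tool_pos: [0.7915, 0.3982, 0.4193]
tool_rot: [0.901, 0.42, 0.106, -0.003]
contact_force: [0.0, 0.1, 1.1]
gripper_width: 1.001
[0.41  1.065 0.014 0.012 1.85  1.114] tilt 12.2 dir 27.0 [0.791 0.398 0.419] 9.8
```

Tilt persists and accumulates, so tilting is possible at the outer limit: it lowers the near side, and the lip corner faces the base. First I must undo this 12°. I'll fit a quick planar arm model to find the inner limit.

```bash
cat > kin.py <<'E'
import numpy as np
from scipy.optimize import least_squares
d=np.array([[.5496,.244,.351,1.652,1.139],[.5646,.2954,.33,1.549,1.263],[.5975,.287,.400,1.470,1.274],[.5975,.325,.372,1.418,1.351],[.903,.288,1.211,.016,1.835],[.9397,.269,1.238,.014,1.692],[.886,.419,1.065,.014,1.85]])
def fk(p,q2,q3,q5):
    a,h,l1,l2,e,T,lat=p; s=q2+q3
    r=a+l1*np.sin(q2)+l2*np.sin(s)+e*np.cos(s)+T*np.sin(s+q5)
    z=h+l1*np.cos(q2)+l2*np.cos(s)-e*np.sin(s)+T*np.cos(s+q5)
    return r,z
res=lambda p:np.r_[(np.array(fk(p,*d[:,2:].T)).T-np.c_[np.sqrt(d[:,0]**2-p[6]**2),d[:,1]]).ravel()*1e3,(p-p0)*.5]
p0=np.array([.05,.4,.45,.45,0,.3,.04]); s=least_squares(res,p0); p=s.x
if __name__=='__main__':
    print(p.round(3),np.abs(s.fun[:14]).max())
    for q3 in(2.3,2.5,2.64):
        for q2 in(-.7,-.4,-.1,.2,.5): 
            q5=np.pi-q2-q3
            print(q3,q2,round(q5,2),np.round(fk(p,q2,q3,q5),3))
E
python3 kin.py
```

```text
[0.001 0.261 0.486 0.437 0.042 0.253 0.052] 0.39496083234136226
2.3 -0.7 1.54 [0.124 0.325]
2.3 -0.4 1.24 [0.212 0.275]
2.3 -0.1 0.94 [0.281 0.201]
2.3 0.2 0.64 [0.326 0.11 ]
2.3 0.5 0.34 [0.341 0.009]
2.5 -0.7 1.34 [0.104 0.24 ]
2.5 -0.4 1.04 [0.168 0.199]
2.5 -0.1 0.74 [0.217 0.141]
2.5 0.2 0.44 [0.247 0.072]
2.5 0.5 0.14 [ 0.254 -0.004]
2.64 -0.7 1.2 [0.081 0.183]
2.64 -0.4 0.9 [0.129 0.152]
2.64 -0.1 0.6 [0.165 0.108]
2.64 0.2 0.3 [0.187 0.055]
2.64 0.5 0.0 [ 0.193 -0.002]
```

```bash
python3 -m crank '[[[0,0,0],1.5,0],[[0,0,0],1.5,0],[[0,0,0],1.6,0],[[-4.6,0,0.6],0,0],[[-4.6,0,0.6],0,0],[[-4.6,0,0.6],0,0],[[-4.6,0,0.6],0,0],[[-4.6,0,0.6],0,0],[[-4.6,0,0.6],0,0],[[-4.6,0,0.6],0,0],[[-4.6,0,0.6],0,0],[[-4.6,0,0.6],0,0],[[-4.6,0,0.6],0,0],[[-4.6,0,0.6],0,0],[[-3.2,0,2.4],0,0],[[-3.2,0,2.4],0,0],[[-3.2,0,2.4],0,0],[[-3.2,0,2.4],0,0]]'; python3 st.py
```

```text
clock: 11.6
tool_pos: [0.353, 0.174, 0.1601]
tool_rot: [0.967, 0.232, 0.104, -0.025]
contact_force: [1.4, 0.4, 0.3]
gripper_width: 0.999
[0.319 0.11  2.239 0.057 0.582 1.375] tilt 12.3 dir 27.0 [0.353 0.174 0.16 ] 11.6
```

```bash
python3 -m crank '[[[-4,0,1],0,0],[[-4,0,1],0,0],[[-4,0,1],0,0],[[-4,0,1],0,0],[[-4,0,0],0,0]]'; python3 st.py
```

```text
clock: 12.1
tool_pos: [0.2074, 0.0988, 0.0887]
tool_rot: [0.968, 0.232, 0.096, -0.023]
contact_force: [-0.3, -0.2, 0.4]
gripper_width: 1.0
[0.177 0.029 2.648 0.206 0.281 1.085] tilt 11.4 dir 27.0 [0.207 0.099 0.089] 12.1
```

```bash
python3 -m crank '[[[-4,0,0.5],0,0],[[-4,0,0.5],0,0],[[-4,0,0.5],0,0]]'; python3 st.py
```

```text
clock: 12.4
tool_pos: [0.1885, 0.0842, 0.0974]
tool_rot: [0.97, 0.233, 0.061, -0.016]
contact_force: [-0.2, -0.9, 1.0]
gripper_width: 0.997
[ 0.137 -0.039  2.647  0.11   0.418  1.139] tilt 7.2 dir 28.0 [0.188 0.084 0.097] 12.4
```

```bash
python3 -m crank '[[[-4,0,1.5],0,0],[[-4,0,1.5],0,0],[[-4,0,1.5],0,0],[[-4,0,1.5],0,0]]'; python3 st.py
```

```text
clock: 12.8
tool_pos: [0.1769, 0.0604, 0.0838]
tool_rot: [0.972, 0.234, 0.012, -0.011]
contact_force: [0.5, 0.0, -0.5]
gripper_width: 1.001
[0.042 0.03  2.647 0.059 0.447 1.088] tilt 1.8 dir 56.0 [0.177 0.06  0.084] 12.8
```

```bash
cat > to.py <<'E'
import sys; from h import *
s=status.observe(); M=R.from_quat(s['tool_rot']).as_matrix()
print('tool cm',(100*M.T@(np.array([float(a) for a in sys.argv[1:4]])-s['tool_pos'])).round(2),'x at',np.degrees(np.arctan2(M[1,0],M[0,0])).round(1))
E
python3 -m crank '[[[3,0,-3.5],0,0],[[3,0,-3.5],-1.5,0],[[3,0,-3.5],-1.5,0],[[3,0,-3.5],-1.6,0],[[0,0,0],0,0],[[0,0,0],0,0]]'; python3 st.py; python3 to.py .5645 .0240 .16
```

```text
clock: 13.4
tool_pos: [0.2747, 0.1211, 0.2271]
tool_rot: [0.906, 0.422, 0.014, -0.008]
contact_force: [-0.1, 0.3, -0.2]
gripper_width: 0.996
[ 0.242 -0.131  2.248  0.025  1.     0.928] tilt 1.8 dir 54.0 [0.275 0.121 0.227] 13.4
tool cm [10.99 28.45  7.01] x at 50.0
```

```bash
python3 -m crank '[[[1.57,4.06,0.3],0,0],[[1.57,4.06,0.3],0,0],[[1.57,4.06,0.3],0,0],[[1.57,4.06,0.3],0,0],[[1.57,4.06,0.3],0,0],[[1.57,4.06,0.3],0,0],[[1.57,4.06,0.3],0,0],[[0,0,2],0,0],[[0,0,2],0,0],[[0,0,0],0,0],[[0,0,0],0,0]]'; python3 st.py; python3 to.py .5645 .0240 .071
python3 - <<'E'
from h import *
save('wrist','w4.png')
s=status.observe(); C=cal('wrist',s)
print(proj(C,[(.5645,.024,.083)]))
E
```

```text
clock: 14.5
tool_pos: [0.5634, 0.0239, 0.1692]
tool_rot: [0.906, 0.422, 0.013, -0.008]
contact_force: [-0.2, 1.1, 0.3]
gripper_width: 1.001
[-0.052  0.455  1.698  0.033  0.973  0.628] tilt 1.8 dir 57.0 [0.563 0.024 0.169] 14.5
tool cm [-0.23  0.12  9.82] x at 49.9
[[287.66113067 223.93253938]]
```

View pics/w4.png

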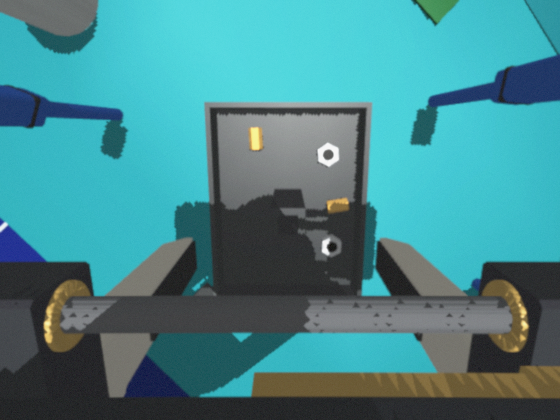

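The tube is between the fingers, its top at about (288,222) against a predicted (287.7,224); the parts are undisturbed. Descending and gripping with 60 N.

```bash
python3 -m crank '[[[0,0,2.5],0,0],[[0,0,2.5],0,0],[[-0.2,0,2.5],0,0],[[0,0,1.5],0,0],[[0,0,0.8],0,0],[[0,0,0],0,0.6],[[0,0,0],0,0.6],[[0,0,0],0,1],[[0,0,0],0,1],[[0,0,0],0,1],[[0,0,0],0,1],[[0,0,0],0,1],[[0,0,0],0,1],[[0,0,0],0,1]]' 60; python3 st.py
python3 -m crank '[[[0,0,-0.5],0,1],[[0,0,-1],0,1],[[0,0,-1.5],0,1],[[0,0,-2],0,1],[[0,0,-2],0,1],[[0,0,-2],0,1],[[0,0,-2],0,1],[[0,0,-2],0,1],[[0,0,-2],0,1],[[0,0,-2],0,1],[[0,0,-2],0,1],[[0,0,-2],0,1],[[0,0,-2],0,1],[[0,0,-1],0,1],[[0,0,-0.5],0,1],[[0,0,0],0,1]]'; python3 st.py
```

```text
clock: 15.95
tool_pos: [0.5651, 0.0256, 0.0723]
tool_rot: [0.906, 0.423, 0.015, -0.008]
contact_force: [-0.1, 0.1, -0.1]
gripper_width: 0.274
[-0.049  0.6    1.749  0.039  0.774  0.621] tilt 1.9 dir 53.0 [0.565 0.026 0.072] 15.95
clock: 17.55
tool_pos: [0.56, 0.0191, 0.3175]
tool_rot: [0.906, 0.423, 0.015, -0.008]
contact_force: [-0.1, -0.6, -3.1]
gripper_width: 0.254
[-0.062  0.295  1.544  0.029  1.284  0.628] tilt 1.9 dir 52.0 [0.56  0.019 0.317] 17.55
```

```bash
python3 -m crank '[[[0.8,1,0],0,1],[[1.6,2,0],0,1],[[2.4,2.9,0],0,1],[[2.4,2.9,0],0,1],[[2.4,2.9,0],0,1],[[2.4,2.9,0],0,1],[[2.4,2.9,0],0,1],[[2.4,2.9,0],0,1],[[2.4,2.9,0],0,1],[[2.4,2.9,0],0,1],[[2.4,2.9,0],0,1],[[2.8,3.4,0],0,1],[[3.2,3.8,0],0,1],[[3.2,3.8,0],0,1],[[3.2,3.8,0],0,1],[[3.2,3.8,0],0,1]]'; python3 st.py
```

```text
clock: 19.15
tool_pos: [0.933, 0.0135, 0.2757]
tool_rot: [0.903, 0.42, 0.087, 0.024]
contact_force: [0.5, 0.6, -3.7]
gripper_width: 0.258
[-0.045  1.229  0.015  0.038  1.72   0.664] tilt 10.4 dir 9.0 [0.933 0.014 0.276] 19.15
```

```bash
python3 -m crank '[[[3.2,3.8,0],0,1],[[3.2,3.8,0],0,1],[[3.2,3.8,0],0,1],[[3.2,3.8,0],0,1],[[3.2,3.8,0],0,1],[[3.2,3.8,0],0,1],[[3.2,3.8,0],0,1],[[3.2,3.8,0],0,1]]'; python3 st.py
```

```text
clock: 19.95
tool_pos: [0.9911, 0.0098, 0.2962]
tool_rot: [0.887, 0.411, 0.197, 0.074]
contact_force: [0.6, -0.1, -3.6]
gripper_width: 0.258
[-0.05   1.227  0.013  0.051  1.48   0.66 ] tilt 24.3 dir 4.0 [0.991 0.01  0.296] 19.95
```

```bash
python3 -m crank '[[[3.2,3.8,0],0,1],[[3.2,3.8,0],0,1],[[3.2,3.8,0],0,1],[[3.2,3.8,0],0,1],[[3.2,3.8,0],0,1],[[2,2.4,0],0,1],[[0,0,0],0,1],[[0,0,0],0,1]]'; python3 st.py
python3 - <<'E'
from h import *
a=save('scene','s5.png'); w=save('wrist','w5.png'); t=save('top','t5.png')
cv2.imwrite('pics/m5.png',np.hstack([w[100:420,80:480],a[100:420,80:480]])[:,:,::-1])
E
```

```text
clock: 20.75
tool_pos: [1.0143, 0.0062, 0.3544]
tool_rot: [0.869, 0.401, 0.268, 0.107]
contact_force: [-0.3, 0.6, -4.3]
gripper_width: 0.255
[-0.054  1.184  0.013  0.06   1.362  0.657] tilt 33.6 dir 3.0 [1.014 0.006 0.354] 20.75
```

View pics/m5.png

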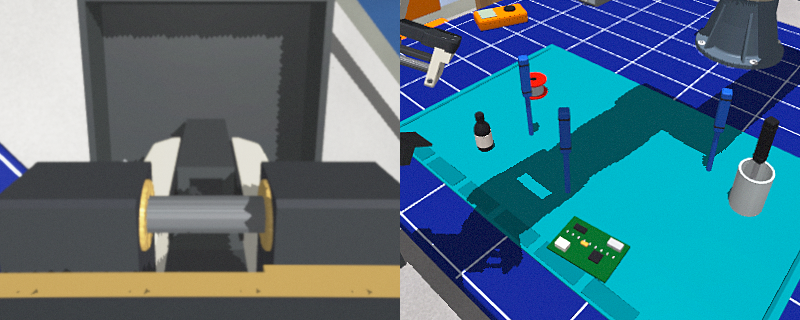

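No parts remain in the upper half of the tray (wrist view), and the bystanders are untouched in the scene view. I'll swivel about the tool axis both ways so parts stuck on either wall run into the corner, then bring the tray back inside the camera's view.

```bash
python3 -m crank '[[[-1,-1,0],1.2,1],[[-1,-1.2,0],1.2,1],[[0,0,0],1.2,1],[[0,0,0],1.2,1],[[0,0,0],1.2,1],[[0,0,0],0,1],[[0,0,0],0,1],[[0,0,0],0,1],[[0,0,0],0,1],[[0,0,0],0,1]]'; python3 st.py
python3 -m crank '[[[0,0,0],-1.2,1],[[0,0,0],-1.2,1],[[0,0,0],-1.2,1],[[0,0,0],-1.2,1],[[0,0,0],-1.2,1],[[0,0,0],-1.2,1],[[0,0,0],-1.2,1],[[0,0,0],-1.2,1],[[0,0,0],-1.2,1],[[0,0,0],-1.2,1],[[0,0,0],0,1],[[0,0,0],0,1],[[0,0,0],0,1],[[0,0,0],0,1],[[0,0,0],0,1]]'; python3 st.py
python3 -m crank '[[[0,0,0],1.2,1],[[0,0,0],1.2,1],[[0,0,0],1.2,1],[[0,0,0],1.2,1],[[0,0,0],1.2,1],[[0,0,0],0,1]]'; python3 st.py;python3 to.py .8 .01 .354
```

```text
clock: 21.9
tool_pos: [0.9938, 0.0069, 0.3403]
tool_rot: [0.941, 0.175, 0.287, 0.038]
contact_force: [0.1, -0.3, -4.7]
gripper_width: 0.254
[-0.055  1.018  0.378  0.065  1.162  1.141] tilt 33.6 dir 3.0 [0.994 0.007 0.34 ] 21.9
clock: 23.4
tool_pos: [0.9938, 0.0069, 0.3404]
tool_rot: [0.728, 0.621, 0.23, 0.176]
contact_force: [0.6, -0.1, -4.0]
gripper_width: 0.254
[-0.055  1.018  0.378  0.065  1.162  0.096] tilt 33.6 dir 3.0 [0.994 0.007 0.34 ] 23.4
clock: 24.0
tool_pos: [0.9938, 0.007, 0.3404]
tool_rot: [0.865, 0.411, 0.267, 0.11]
contact_force: [0.2, 0.1, -3.1]
gripper_width: 0.257
[-0.055  1.018  0.378  0.065  1.162  0.62 ] tilt 33.6 dir 3.0 [0.994 0.007 0.34 ] 24.0
tool cm [ -9.32 -12.26 -11.84] x at 56.0
```

Run:
```python
from h import *
s=status.observe(); M0=R.from_quat(s['tool_rot']).as_matrix()
for n in('top','scene'):
  C=cal(n); o=-C[2].T@C[3]; print(n,o.round(3))
  for dt in(-30,0,30):
   M=M0@R.from_euler('z',dt,degrees=True).as_matrix()
   for x in(.5,.6,.7,.8,.9):
    for y in(-.4,-.2,0,.2,.4):
      for z in (.3,.4):
        P=np.array([x,y,z]); q=np.array([-.065,-.045,.06]); c=M.T@(o-P); 
        if np.hypot(x,y)>.98 : continue
        d=c-q; 
        if d[2]>-.1: continue
        out=[q+d*(zz-q[2])/d[2] for zz in (.03,-.02,-.06,-.12,-.2,-.3)]
        g=min(max(abs(e[0])-.06,abs(e[1])-.11) for e in out[2:]); g=min(g,max(abs(out[1][0])-.02,abs(out[1][1])-.04))
        uv=proj(C,M@q+P)[0]
        if g>.005 and 40<uv[0]<520 and 40<uv[1]<380: print(dt,x,y,z,round(g,3),uv.round())
```

```text
top [0.506 0.023 1.02 ]
-30 0.5 0.2 0.3 0.009 [200. 267.]
-30 0.5 0.2 0.4 0.013 [191. 269.]
-30 0.5 0.4 0.3 0.045 [100. 265.]
-30 0.5 0.4 0.4 0.053 [ 78. 266.]
-30 0.6 0.2 0.3 0.011 [202. 217.]
-30 0.6 0.2 0.4 0.014 [193. 211.]
-30 0.6 0.4 0.3 0.044 [103. 215.]
-30 0.6 0.4 0.4 0.051 [ 82. 209.]
-30 0.7 0.2 0.3 0.013 [203. 168.]
-30 0.7 0.2 0.4 0.016 [195. 156.]
-30 0.7 0.4 0.3 0.043 [107. 167.]
-30 0.7 0.4 0.4 0.05 [ 86. 154.]
-30 0.8 0.2 0.3 0.014 [205. 121.]
-30 0.8 0.2 0.4 0.017 [198. 103.]
-30 0.8 0.4 0.3 0.042 [110. 120.]
-30 0.8 0.4 0.4 0.048 [ 91. 102.]
-30 0.9 0.2 0.3 0.015 [208.  76.]
-30 0.9 0.2 0.4 0.018 [201.  52.]
0 0.6 0.4 0.3 0.006 [ 88. 224.]
0 0.6 0.4 0.4 0.013 [ 65. 219.]
0 0.7 0.4 0.3 0.014 [ 91. 176.]
0 0.7 0.4 0.4 0.022 [ 69. 165.]
0 0.8 0.4 0.3 0.021 [ 95. 130.]
0 0.8 0.4 0.4 0.029 [ 74. 113.]
0 0.9 0.2 0.3 0.006 [191.  86.]
0 0.9 0.2 0.4 0.012 [182.  64.]
scene [1.083 0.386 0.59 ]
-30 0.8 -0.4 0.3 0.508 [ 47. 120.]
-30 0.8 -0.2 0.3 0.358 [102. 153.]
-30 0.8 0 0.3 0.221 [176. 198.]
-30 0.8 0.2 0.3 0.146 [281. 261.]
-30 0.8 0.4 0.3 0.155 [431. 351.]
-30 0.9 -0.2 0.3 0.219 [ 46. 177.]
-30 0.9 0 0.3 0.127 [117. 232.]
-30 0.9 0 0.4 0.284 [ 99. 168.]
-30 0.9 0.2 0.3 0.047 [222. 310.]
-30 0.9 0.2 0.4 0.124 [214. 241.]
0 0.8 -0.4 0.3 0.519 [ 66. 127.]
0 0.8 -0.2 0.3 0.395 [124. 161.]
0 0.8 0 0.3 0.283 [202. 208.]
0 0.8 0.2 0.3 0.179 [312. 273.]
0 0.8 0.4 0.3 0.111 [468. 365.]
0 0.9 -0.2 0.3 0.228 [ 70. 186.]
0 0.9 -0.2 0.4 0.458 [ 50. 129.]
0 0.9 0 0.3 0.153 [146. 242.]
0 0.9 0 0.4 0.312 [131. 179.]
0 0.9 0.2 0.3 0.083 [257. 323.]
0 0.9 0.2 0.4 0.182 [255. 257.]
30 0.8 -0.4 0.3 0.379 [ 77. 132.]
30 0.8 -0.2 0.3 0.314 [138. 169.]
30 0.8 0 0.3 0.256 [222. 219.]
30 0.8 0.2 0.3 0.202 [340. 288.]
30 0.9 -0.2 0.3 0.179 [ 84. 196.]
30 0.9 -0.2 0.4 0.337 [ 65. 137.]
30 0.9 0 0.3 0.123 [166. 256.]
30 0.9 0 0.4 0.247 [152. 192.]
30 0.9 0.2 0.3 0.089 [286. 342.]
30 0.9 0.2 0.4 0.18 [289. 276.]
```

```bash
python3 to.py .8 .35 .35
```

```text
tool cm [ 16.7  -34.11 -10.51] x at 56.0
```

```bash
python3 -m crank '[[[0.5,-1,-0.3],0,1],[[0.8,-1.6,-0.5],0,1],[[1.2,-2.5,-0.77],0,1],[[1.2,-2.5,-0.77],0,1],[[1.2,-2.5,-0.77],0,1],[[1.2,-2.5,-0.77],0,1],[[1.2,-2.5,-0.77],0,1],[[1.2,-2.5,-0.77],0,1],[[1.2,-2.5,-0.77],0,1],[[1.2,-2.5,-0.77],0,1],[[1.2,-2.5,-0.77],0,1],[[1.2,-2.5,-0.77],0,1],[[1.2,-2.5,-0.77],0,1],[[1.2,-2.5,-0.77],0,1],[[0.8,-1.6,-0.5],-1,1],[[0,0,0],-1,1],[[0,0,0],-1,1],[[0,0,0],-1,1],[[0,0,0],0,1],[[0,0,0],0,1]]'; python3 st.py
python3 - <<'E'
from h import *
t=save('top','t6.png'); a=save('scene','s6.png')
s=status.observe(); M=R.from_quat(s['tool_rot']).as_matrix(); P=s['tool_pos']
q=[M@np.array(v)+P for v in [(-.081,-.061,.064),(.081,-.061,.064),(-.081,.061,.064),(0,0,.064)]]
o=[]
for n,im in(('top',t),('scene',a)):
    uv=proj(cal(n),q); print(n,uv.round())
    c=np.clip(uv[0]-[60,60],[0,0],[440,300]).astype(int); o.append(cv2.resize(im[c[1]:c[1]+120,c[0]:c[0]+120],(400,400),interpolation=cv2.INTER_CUBIC)); print(c)
cv2.imwrite('pics/m6.png',np.hstack(o)[:,:,::-1])
E
```

```text
clock: 26.0
tool_pos: [0.7977, 0.3487, 0.349]
tool_rot: [0.78, 0.555, 0.244, 0.155]
contact_force: [-0.9, 0.0, -3.9]
gripper_width: 0.255
[ 0.416  0.682  0.974 -0.245  0.944  0.838] tilt 33.6 dir 3.0 [0.798 0.349 0.349] 26.0
top [[129. 127.]
 [ 50. 101.]
 [143.  68.]
 [ 95.  84.]]
[68 67]
scene [[404. 294.]
 [557. 389.]
 [324. 287.]
 [436. 336.]]
[343 233]
```

View pics/m6.png

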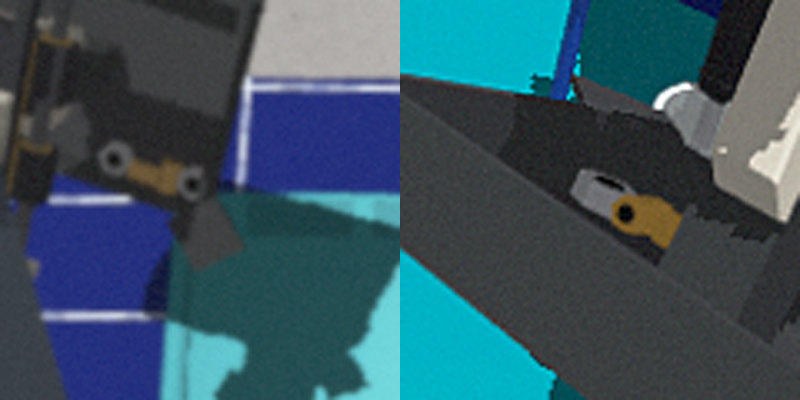

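All four parts lie packed along the lower wall at the lip corner: nut at top-view (125,122), standoffs at ~(119,120) and (110,118), second nut at (102.5,114.4). Nothing has spilled. Now the distances on the tray's floor plane.

```bash
cat > dist.py <<'E'
from h import *
s=status.observe(); M=R.from_quat(s['tool_rot']).as_matrix(); P=s['tool_pos']; k=120/400
def d(cam,px,h):
    o,v=ray(cal(cam),px); o=M.T@(o-P); v=M.T@v; p=o+v*((.064-h)-o[2])/v[2]; return p
for c,h in[((190,183),.004),((172,175),.005),((142,171),.005),((115,158),.004)]:
    p=d('top',(68+c[0]*k,67+c[1]*k),h); print('tray xyz mm',(p*[1000,-1000,1]).round(1)[:2],'dist',np.linalg.norm(p-[-.081,-.061,.064]).round(4))
print('scene nut',(d('scene',(343+600*k,233+190*k),.004)*[1000,-1000,1])[:2])
print('rim corner pred',proj(cal('top'),M@np.array([-.085,-.065,.036])+P))
E
python3 dist.py
```

```text
tray xyz mm [-72.5  51.8] dist 0.0131
tray xyz mm [-61.5  50.3] dist 0.0228
tray xyz mm [-44.  54.] dist 0.038
tray xyz mm [-26.7  52. ] dist 0.0552
scene nut [-135.27679957  527.28018072]
rim corner pred [[126.20791453 133.37425676]]
```

The farthest part is 55 mm from the corner, under the 70 mm limit, and the driver is still visible in the cup. I'll hold still for a moment, confirm the parts aren't creeping, and hand in.

```bash
python3 -m crank '[[[0,0,0],0,1],[[0,0,0],0,1],[[0,0,0],0,1],[[0,0,0],0,1],[[0,0,0],0,1]]'; python3 st.py
python3 - <<'E'
from h import *
t=save('top','t7.png').astype(int); o=cv2.imread('pics/t6.png')[:,:,::-1].astype(int)
print('diff tray region',np.abs(t-o)[90:140,60:140].mean(),'ref static',np.abs(t-o)[200:300,350:450].mean())
print(r.hand_in())
E
```

```text
clock: 26.6
tool_pos: [0.7977, 0.3487, 0.3487]
tool_rot: [0.78, 0.556, 0.244, 0.155]
contact_force: [-0.3, -0.4, -3.9]
gripper_width: 0.253
[ 0.416  0.682  0.974 -0.245  0.944  0.837] tilt 33.6 dir 3.0 [0.798 0.349 0.349] 26.6
diff tray region 2.645 ref static 1.7852
the job is handed in; nothing more can be done
None
```

I handed the job in at about 26.6 s. The nut driver stands let go in the cup, and the arm is holding the tray in the air by its tube, tilted 33.6°. Hand-in gives no verdict.

The move rows only turn about the tool's z. I got the tilt by pushing past the arm's reach limit, where the tool leans outward and keeps that lean. I found this in a free-air test and undid the test lean to 1.8° before gripping the tray. After tilting, I swivelled the tray both ways so the parts ran into the lip corner.

**Last checks that passed:**
- **Tray:** it is gripped with 60 N and the reading of 3.9 N matches its weight. The lip corner is about 0.2 m above the bench, and the arm did not move over the last 0.6 s.
- **Parts:** the top view shows all four together in the lip corner, about 13, 23, 38 and 55 mm from it against a limit of 70 mm. I trust those figures to about 4 mm. The 33.6° is the tool's tilt, and the tray may have turned slightly in the grip.
- **Driver:** it leans on the cup rim.
- **Bystanders:** the bottle, spool and board looked unmoved in the last wide view, taken at about 20.8 s; I did not measure their positions.

**Checks that disagreed or proved nothing:**
- **Scene camera:** a cross-check of one nut gave a meaningless position. It sees the tray floor almost edge-on, so I disregarded it.
- **Creep:** the picture difference over the tray in the last 0.5 s was slightly above a still patch of bench (2.6 against 1.8). I took this for image noise but did not look at that picture, so slight creep of the parts is not ruled out.

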